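# Uncover and probe a circuit board's test pad

### The arm

A 6-joint arm with a two-finger parallel gripper is mounted at the origin on the work surface. World frame = base frame: x ahead of the robot, y to its left, z up, the work surface at z = 0. Lengths are in m, angles in rad, forces in N, time in s.
With the tool pointing down it reaches from about 0.425 to 0.95 m from the base axis. Payload 3.5 kg.
Tool frame: the origin (TCP) lies at the very end of the fingers, on their centre line; the grasp point (between the pads) lies 19 mm behind it; z points along the fingers, y is the line along which they close (so a half turn about z gives the same grasp; the last joint's range is limited). The gripper opens to 85 mm and grips with 20 to 120 N. Pads are 22 mm wide; open, the fingers measure 114 mm over their backs; the gripper's body (76 mm by 85 mm) begins 54 mm behind the grasp point. The pads swing forward as they close: fully open they stand 13 mm farther back than shut.
Start: joints at [1.043, 0.286, 1.577, -0, 1.279, -0.15], TCP at [0.249, 0.627, 0.231] pointing down, gripper open.
Joint ranges: [-2.77, 2.77], [-0.9, 2.22], [0.21, 2.48], [-1.53, 4.67], [0.24, 2.81], [-2.84, 2.84]. Speed limits (rad/s): [2.79, 2.79, 3.14, 3.14, 3.14, 3.14].

### API

Orientations are given as a unit quaternion [x, y, z, w].
In Python, from plant import ctrl gives the robot as it stands.
- The arm moves only by the tool carry_out, never from a script. Its argument "deltas" is one flat list of numbers, 6 for each row, row after row: the shift along the tool's x, y, z in m, then the turn, a rotation vector about the tool's x, y, z in rad. A call has 1 to 5 rows; each row is the pose to reach, as a shift and turn from the pose commanded when the call began, along the tool's axes at that moment; what a row does not reach only later rows make up. A row lasts 1/8 s, in which the tool goes at most 62.5 mm and 10.7 degrees, less where a joint would pass 70% of its speed; a pose out of reach is approached as far as the arm can. A call with a gripper value outside its range is refused whole. "grip" is the opening in per cent of the stroke, from 0 (shut) to 100 (fully open), set as the call begins (left out, the last holds). The fingers move at their own pace and stop on an object; "grip_force" is the grip in N (left out, the last holds). Time passes only in rows, so rows that repeat a pose let the fingers close. It gives the time, the measured TCP pose, the force, the opening and the grip force at its end, in the units of the state.
- ctrl.get_state(): the state, without advancing time (a new reading comes with each control period).
- ctrl.read_camera(name): name is "side" or "top"; returns (picture, depth): 384x512x3 uint8, red, green, blue; 384x512 float32, m along the optical axis (not along the pixel's ray), 0 where there is no reading.
- ctrl.camera_model(name): a dict with "intrinsics" (3x3 intrinsics, pixels), "k1" (the pictures are not rectified: a ray, as slopes to the right and down, at radius r is drawn at 1 + k1 r^2 times it, then the intrinsics apply), "extrinsics" (4x4, takes a point from world to camera coordinates). Camera axes: x right, y down, z forward; pixel columns grow to the right and rows downward; lengths in m; the calibration is good to about 2 mm. A picture is of the moment at which its call begins. camera_model takes no time and is no camera call.
- ctrl.sign_off(): hands the job in; it is judged then, once.
Trained networks look in the newest picture that a camera, given by its name, has taken for a name from the list of things; names that differ only in an ending like _2 or _b are one class to them, and where a whole thing is asked for, a point or a joint stands for the part that bears it (a point fixed in the world has none). Each returns a list of dicts, best first, with "score" (0 to 1); they miss things now and then, are a little off and sometimes report something else, mostly with a low value. They report only what shows in the picture. A call takes as long as a camera call.
- ctrl.find_in(camera, query): "uv" ([column, row] in pixels, amid what is visible of it).
The state is a dict: "time": time; "qpos": joint angles; "dq": joint speeds; "joint_efforts": joint torques, N m; "eef_pos": TCP position; "tcp_rot": TCP orientation; "contact_force": force on the tool from outside, world axes, zero at the start; "wrist_torque": the same for the moment, N m; "opening": opening from 0.0 (shut) to 1.0 (fully open); "finger_force": force on a finger pad.
Only numpy, scipy, OpenCV 4.12 (cv2) and the standard library are available. Lean on these libraries where they do the work, as an engineer would, in place of code of your own. Each camera call takes 0.05 s, during which the arm holds its last target. There are 200 camera calls.

### The job

Measure the covered test point on the circuit board: lift the small metal shielding cover off the board, lower it into the round black parts dish and let go of it there; then take the spring-tipped test probe out of its stand and hold it upright with its pin on the round metal test pad that the cover was hiding, pressed lightly so that the sprung pin is pushed about halfway in and never slammed past its stop. Finish while still holding the probe there like that: do not put it down or let go. Leave the other things on the bench where they are.

Things in the scene. Friction and masses are not known exactly. Their poses are not given: they have to be found in the camera images.
- board: Green circuit board 110 (x) by 180 mm (y) fixed in a grey chassis 140 by 200 mm. Origin on the table under its centre. Board face 16 mm above the table; its parts rise at most 11 mm more, none within 25 mm of the cover's ±x sides along its length. Chassis flanges 30 mm high at y = ±99 mm. Round and square pad lie at y = ±42 mm, either way round.
- square_pad: Bare square metal pad, 13 mm wide, 1.5 mm thick, fixed to the board: not the one to probe. Origin at the centre of its underside.
- test_pad: The round flat metal test pad, 14 mm in diameter, fixed to the board. Origin at the centre of its underside on the board's upper face; its top is 1.5 mm above that. Hidden by the cover at the start, at about the cover's centre.
- cover: Loose aluminium shielding cover: a rectangular cap open below, 34 mm (its x) by 44 mm (its y) and 20 mm high, walls 2 mm, about 45 g, flat top with nine small dark dots. It stands on the board over the round pad. Origin at the centre of its open lower edge, z up.
- dish: Round black plastic parts dish, 160 mm outside diameter, 30 mm high, wall 4 mm, flat floor 4 mm thick, empty, open above, fixed to the table. Origin at the centre of its underside on the table.
- stand: Aluminium probe stand, a fixed block 80 by 80 by 60 mm high with a square upright hole (16 mm wide) through its centre. Origin at the centre of its underside on the table.
- probe: Loose test probe, 80 g, upright in the stand. Origin at the pin's free end when fully out, z from pin to handle. From the origin up: brass pin 4 mm thick (0-14 mm), square barrel 12 mm wide (14-54), square collar 26 mm wide (54-60) resting on the stand, square grey handle 16 mm wide with flats facing its ±x, ±y (60-130), round end (130-136). Lifting it 54 mm clears the stand.
- pin_end (a point): The very end of the probe's sprung pin (round end, 4 mm thick), wherever the spring lets it be.
- plunger (a joint): How far the sprung pin is pushed into the probe: 0 fully out, 0.010 m fully in, so halfway is 0.005 m. The spring force is 0.7 N plus 0.35 N for each millimetre, about 2.5 N at halfway.
- screwdriver: Bystander: a screwdriver lying on the table. Leave it.
- tape: Bystander: a ring of tape, 60 mm across and 18 mm high. Leave it.
- spool: Bystander: a metal spool 48 mm across, 40 mm high. Leave it.
- cleaner: Bystander: a white bottle 44 mm across, 100 mm high. Leave it.
- dial: Bystander: a round aluminium instrument knob (plain disc) 36 mm across, 20 mm high. Leave it.
- heatsink: Bystander: a finned aluminium heat sink 30 by 50 by 25 mm. Leave it.
- carton: Bystander: a cardboard box 90 by 110 by 50 mm. Leave it.

How it is judged:
On the way, in this order (a step that is already met when the one before it is completed fails the run):
1. the cover is lowered into the dish while still held (horizontal distance between cover and dish below 0.05 m and height (world z) of cover below 0.03 m and contact force between the fingers and cover above 0.3 N), for 0.05 s.
2. the cover rests in the dish, let go (horizontal distance between cover and dish below 0.05 m and height (world z) of cover below 0.03 m and contact force between each of the arm, the fingers and cover below 0.05 N and contact force between cover and dish above 0.05 N and linear speed of cover below 0.02 m/s), for 0.2 s.
3. the probe is lifted out of its stand, held by the fingers (contact force between the fingers and probe above 0.5 N and contact force between probe and stand below 0.05 N and height (world z) of probe above 0.05 m), for 0.2 s.
At the end, for the whole second after the job is handed in: Probe held by the fingers, still, upright within 8.5 degrees, pin within 7 mm of the round pad's centre, pushed in 2 to 8 mm, 0.8 to 4.5 N on the pad, touching neither stand nor board; cover at rest and released in the dish, within 50 mm of its centre and under 30 mm high (value of joint plunger between 0.002 and 0.008 m and contact force between probe and test_pad between 0.8 and 4.5 N and horizontal distance between pin_end and test_pad below 0.007 m and angle between probe's own z axis and vertical below 0.15 rad and contact force between the fingers and probe above 0.5 N and contact force between probe and stand below 0.05 N and contact force between probe and board below 0.05 N and linear speed of each of probe, cover below 0.02 m/s and horizontal distance between cover and dish below 0.05 m and height (world z) of cover below 0.03 m and contact force between cover and dish above 0.05 N and contact force between the fingers and cover below 0.05 N); the arm keeps its last pose, push and grip.
It fails at once if the probe presses on the pad with more than 10 N (slammed past the pin's stop) (contact force between probe and test_pad above 10 N).
It fails at once if one of the seven bystanders is disturbed (moved more than 30 mm) (distance of any of screwdriver, tape, spool, cleaner, dial, heatsink, carton from where it was at the start of the episode above 0.03 m).
It also fails if it takes over 61 s, if anything falls off the work surface, if the arm or the gripper's body presses on something with over 40 N, if the wrist force passes 120 N, or if a joint passes its speed limit or range.

## Working session

There is one attempt and no reset: what is moved stays moved. The work goes in short steps, Python scripts to look and compute and a tool call to move; the robot and the scene stay as the last step left them, time stands still between calls to the robot, and variables do not carry over. Pictures are saved under pics/ and viewed, at most 10 in all, crops included, and the job is handed in when it is done.

Besides the shell and the picture viewer there is one more tool, called after "Call:" as name(argument=value, ...) on one line, values as JSON. carry_out: Moves the arm, as the interface text tells. Its arguments: {"type":"object","properties":{"deltas":{"type":"array"},"grip":{"type":"number"},"grip_force":{"type":"number"}},"required":["deltas"]}

```bash
mkdir -p pics; cat > h.py <<'E'
import numpy as np, cv2
from plant import ctrl
def cam(n):
    m=ctrl.camera_model(n); return np.array(m["intrinsics"]),m["k1"],np.array(m["extrinsics"])
def world(n,uv,d):
    K,k1,E=cam(n); p=cv2.undistortPoints(np.array([[uv]],float),K,np.array([k1,0,0,0.])).ravel()
    return (np.linalg.inv(E)@np.array([p[0]*d,p[1]*d,d,1]))[:3]
def cloud(n,dep):
    K,k1,E=cam(n); h,w=dep.shape; u,v=np.meshgrid(np.arange(w),np.arange(h))
    p=cv2.undistortPoints(np.stack([u,v],-1).reshape(-1,1,2).astype(float),K,np.array([k1,0,0,0.])).reshape(h,w,2)
    P=np.concatenate([p*dep[...,None],dep[...,None],np.ones((h,w,1))],-1)
    return (P@np.linalg.inv(E).T)[...,:3]
E
cat > a.py <<'E'
from h import *
for n in ("top","side"):
    im,d=ctrl.read_camera(n); np.savez(n+"0.npz",im=im,d=d); C=cloud(n,d)
    cv2.imwrite(f"pics/{n}0.png",cv2.resize(im[...,::-1],(768,576),interpolation=cv2.INTER_CUBIC))
    for q in ["board","cover","square_pad","dish","stand","probe","screwdriver","tape","spool","cleaner","dial","heatsink","carton"]:
        for r in ctrl.find_in(n,q)[:2]:
            u,v=np.round(r["uv"]).astype(int); print(n,q,round(r["score"],2),u,v,C[v,u].round(3) if d[v,u]>0 else None)
print(ctrl.get_state())
E
python3 a.py
```

```text
top board 0.65 250 221 [0.499 0.026 0.018]
top cover 0.67 226 221 [0.498 0.082 0.035]
top dish 0.84 390 203 [ 0.542 -0.318  0.005]
top stand 0.62 138 209 [0.525 0.288 0.06 ]
top probe 0.53 129 204 [0.533 0.294 0.112]
top screwdriver 0.81 279 108 [ 0.776 -0.045  0.023]
top screwdriver 0.57 312 273 [ 0.376 -0.119  0.04 ]
top tape 0.75 191 276 [ 0.364  0.171 -0.002]
top tape 0.53 132 131 [0.709 0.305 0.074]
top spool 0.84 314 273 [ 0.376 -0.124  0.039]
top spool 0.55 227 220 [0.5   0.08  0.037]
top cleaner 0.57 131 130 [0.712 0.308 0.072]
top dial 0.44 340 142 [ 0.691 -0.194  0.021]
top heatsink 0.76 174 136 [0.708 0.214 0.021]
top carton 0.58 407 125 [ 0.726 -0.352  0.054]
side board 0.64 232 194 [0.498 0.032 0.016]
side cover 0.53 231 174 [0.499 0.082 0.034]
side dish 0.88 268 328 [ 0.542 -0.307  0.002]
side dish 0.72 238 103 [0.534 0.297 0.091]
side stand 0.56 237 125 [0.527 0.266 0.042]
side probe 0.75 235 103 [0.526 0.298 0.092]
side screwdriver 0.97 350 207 [ 0.764 -0.045  0.022]
side tape 0.72 181 161 [0.372 0.18  0.002]
side spool 0.89 180 248 [ 0.381 -0.134  0.042]
side cleaner
[... 174 characters left out ...]

{'time': 1.4, 'qpos': array([ 1.04301604e+00,  2.86296814e-01,  1.57670705e+00,  2.05670801e-05,
        1.27860409e+00, -1.50028456e-01]), 'dq': array([ 0.00026815,  0.0006896 ,  0.00216414, -0.00235338,  0.00071525,
       -0.00040628]), 'joint_efforts': array([-3.84790801e-04, -4.05957913e+01, -2.92929447e+01, -1.93537326e-04,
        6.04895868e-04,  7.31791971e-06]), 'eef_pos': array([0.24893837, 0.62740051, 0.23132317]), 'tcp_rot': array([ 1.87757831e-01,  9.82215352e-01, -3.94046635e-06, -1.18306010e-05]), 'contact_force': array([-0.17676076, -0.2182982 ,  0.3820871 ]), 'wrist_torque': array([ 0.06590253, -0.04945149, -0.07058137]), 'finger_force': 0.0, 'opening': 1.0031115988043267}
```

View pics/top0.png

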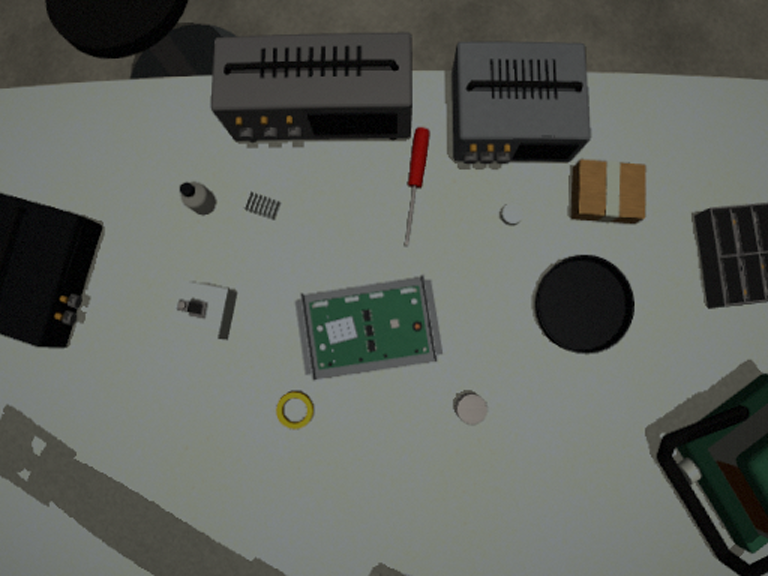

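View pics/side0.png

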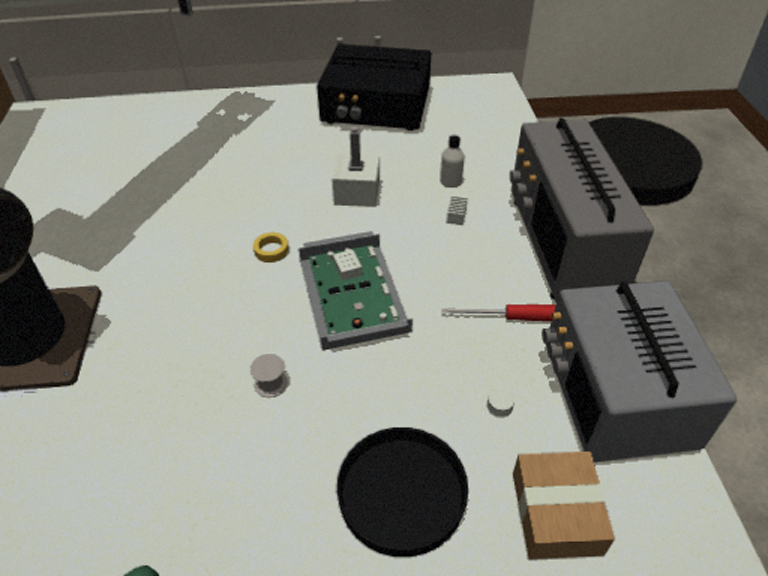

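```bash
cat > b.py <<'E'
from h import *
def fit(C,c,r,z0,z1):
    m=(np.hypot(C[...,0]-c[0],C[...,1]-c[1])<r)&(C[...,2]>z0)&(C[...,2]<z1)
    P=C[m]; rr=cv2.minAreaRect((P[:,:2]*1000).astype(np.float32)); return np.round(rr[0],1),np.round(rr[1],1),round(rr[2],1),P.mean(0).round(4),len(P)
if __name__=="__main__":
  for n in("top","side"):
    C=cloud(n,np.load(n+"0.npz")["d"])
    print(n,"cover",fit(C,(.499,.082),.035,.031,.045))
    print("boardflange",fit(C,(.5,.03),.15,.025,.034))
    print("stand",fit(C,(.53,.29),.065,.054,.064))
    print("handle",fit(C,(.53,.295),.03,.075,.126))
    print("dish",fit(C,(.54,-.31),.1,.024,.035))
E
python3 b.py
```

```text
top cover (array([502.3,  80.3]), array([34.2, 44.2]), 14.8, array([0.5021, 0.0802, 0.0362]), 270)
boardflange (array([506.7,  37.8]), array([137.5, 221.1]), 8.3, array([0.5074, 0.0432, 0.03  ]), 620)
stand (array([533.4, 304.2]), array([83.6, 80.5]), 79.6, array([0.5321, 0.3007, 0.0598]), 943)
handle (array([531.7, 294.5]), array([ 3.1, 15.4]), 78.3, array([0.5319, 0.2948, 0.1008]), 52)
dish (array([ 541.6, -312.1]), array([156.9, 158.2]), 44.6, array([ 0.5437, -0.318 ,  0.0296]), 423)
side cover (array([499. ,  81.6]), array([35.3, 46.6]), 16.2, array([0.4984, 0.0807, 0.0357]), 199)
boardflange (array([502.9,  40. ]), array([139.7, 224. ]), 9.2, array([0.504 , 0.0337, 0.0293]), 593)
stand (array([529.6, 305.3]), array([84.5, 80.3]), 79.4, array([0.5296, 0.2979, 0.0599]), 466)
handle (array([529.4, 303.7]), array([21. , 16.2]), 80.0, array([0.5296, 0.2999, 0.1009]), 108)
dish (array([ 541.8, -309.5]), array([158.5, 156.9]), 86.8, array([ 0.5413, -0.311 ,  0.0284]), 730)
```

The top picture (768 px wide) shows the cover with its dots at (341,331), the dish at (583,303), the stand and probe at about (205,308), and the square pad at (395,324). The side picture agrees. I'll go above the cover, closing along its x at about 15°.

```bash
cat > go.py <<'E'
import sys
from h import *
from scipy.spatial.transform import Rotation as R
x,y,z,yaw=map(float,sys.argv[1:5]); s=ctrl.get_state(); p=s["eef_pos"]; r=R.from_quat(s["tcp_rot"])
a=np.radians(yaw); Y=np.array([np.cos(a),np.sin(a),0]); Z=np.array([0,0,-1.]); t=R.from_matrix(np.stack([np.cross(Y,Z),Y,Z],1))
print("shift",r.inv().apply(np.array([x,y,z])-p).round(4),"turn",(r.inv()*t).as_rotvec().round(4),"t",s["time"],"pos",p.round(4))
E
python3 go.py .5007 .081 .12 15
```

```text
shift [-0.4355 -0.415   0.1113] turn [-0.     -0.      0.9312] t 1.4 pos [0.2489 0.6274 0.2313]
```

Call:
carry_out(deltas=[-0.0435,-0.0415,0,0,0,0.18,-0.087,-0.083,0,0,0,0.36,-0.1305,-0.1245,0,0,0,0.54,-0.174,-0.166,0,0,0,0.72,-0.2175,-0.2075,0,0,0,0.9], grip=61)

```text
time: 2.02
eef_pos: [0.3751, 0.3526, 0.2317]
tcp_rot: [0.599, 0.801, 0.0, 0.0]
contact_force: [0.9, -0.3, 1.3]
opening: 0.614
finger_force: 0.0
```

```bash
python3 go.py .5007 .081 .12 15
```

```text
shift [-0.2961  0.0433  0.1117] turn [ 0.001  -0.0001  0.0257] t 2.025 pos [0.3751 0.3526 0.2317]
```

Call:
carry_out(deltas=[-0.06,0.009,0.022,0,0,0.026,-0.118,0.017,0.044,0,0,0.026,-0.177,0.026,0.066,0,0,0.026,-0.235,0.034,0.088,0,0,0.026,-0.296,0.043,0.111,0,0,0.026])

```text
time: 2.65
eef_pos: [0.4994, 0.0871, 0.1225]
tcp_rot: [0.607, 0.795, 0.001, 0.001]
contact_force: [0.2, -0.3, -0.8]
opening: 0.612
finger_force: 0.0
```

Call:
carry_out(deltas=[0,0,0,0,0,0,0,0,0,0,0,0])

```text
time: 2.9
eef_pos: [0.4986, 0.089, 0.1228]
tcp_rot: [0.607, 0.795, 0.0, -0.0]
contact_force: [0.3, -0.5, 0.5]
opening: 0.612
finger_force: 0.0
```

```bash
python3 go.py .5007 .081 .018 15; cat > c.py <<'E'
import sys
from h import *
n,tag=sys.argv[1:3]
im,d=ctrl.read_camera(n); np.savez(f"{n}{tag}.npz",im=im,d=d)
x,y,w=map(int,sys.argv[3:6]); c=im[max(0,y-w*3//4):y+w*3//4,max(0,x-w):x+w,::-1]
cv2.imwrite(f"pics/{n}{tag}.png",cv2.resize(c,(640,480),interpolation=cv2.INTER_CUBIC))
E
python3 c.py side 1 232 180 64
```

```text
shift [-8.300e-03 -1.000e-04  1.048e-01] turn [ 0.     -0.0004  0.0044] t 2.9 pos [0.4986 0.089  0.1228]
```

View pics/side1.png

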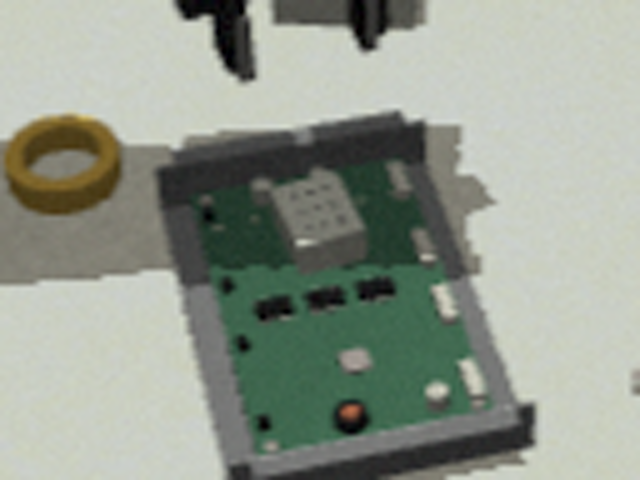

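The crop shows the fingers above and left/right of the cover (318,225); its ±x sides are clear.

Call:
carry_out(deltas=[-0.008,0,0.02,0,0,0.004,-0.008,0,0.05,0,0,0.004,-0.008,0,0.08,0,0,0.004,-0.008,0,0.08,0,0,0.004])

```text
time: 3.45
eef_pos: [0.4985, 0.0827, 0.0411]
tcp_rot: [0.607, 0.795, -0.001, -0.002]
contact_force: [0.3, -0.6, 0.6]
opening: 0.607
finger_force: 0.0
```

```bash
python3 go.py .5007 .081 .019 15; python3 c.py side 2 232 180 64
```

```text
shift [-0.0023  0.0018  0.0221] turn [-0.0044 -0.0015  0.0038] t 3.45 pos [0.4985 0.0827 0.0411]
```

View pics/side2.png

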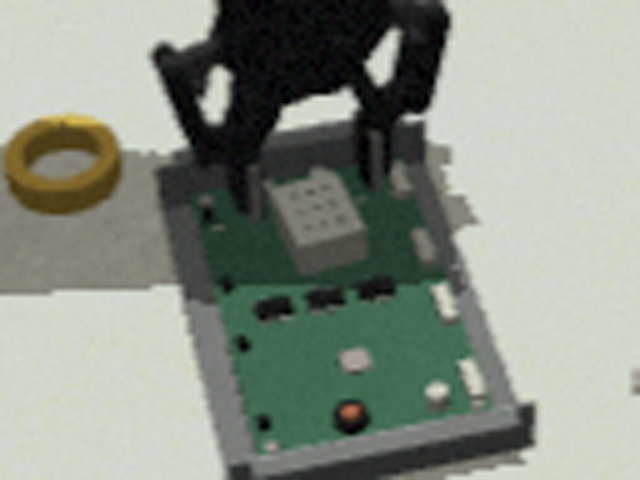

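Fingertips at (255,215) and (375,185) straddle the cover. Descending and gripping.

Call:
carry_out(deltas=[-0.002,0.002,0.008,0.004,0,0.004,-0.002,0.002,0.016,0.004,0,0.004,-0.002,0.002,0.021,0.004,0,0.004,-0.002,0.002,0.021,0.004,0,0.004])

```text
time: 4.0
eef_pos: [0.5028, 0.0797, 0.0211]
tcp_rot: [0.61, 0.792, -0.002, -0.002]
contact_force: [0.2, -0.6, -0.2]
opening: 0.611
finger_force: 0.0
```

Call:
carry_out(deltas=[0,0,0,0,0,0,0,0,0,0,0,0,0,0,0,0,0,0,0,0,0,0,0,0,0,0,0,0,0,0], grip=20, grip_force=30)

```text
time: 4.62
eef_pos: [0.5035, 0.0797, 0.0219]
tcp_rot: [0.61, 0.792, -0.001, -0.001]
contact_force: [0.4, 0.3, 2.3]
opening: 0.385
finger_force: 30.3
```

Call:
carry_out(deltas=[0,0,-0.02,0,0,0,0,0,-0.05,0,0,0,0,0,-0.09,0,0,0,0,0,-0.13,0,0,0,0,0,-0.13,0,0,0])

```text
time: 5.25
eef_pos: [0.5061, 0.0799, 0.1553]
tcp_rot: [0.61, 0.793, 0.001, 0.002]
contact_force: [0.1, 0.6, -0.7]
opening: 0.39
finger_force: 30.1
```

```bash
python3 go.py .542 -.311 .15 -30; python3 c.py side 3 232 160 75
```

```text
shift [-0.387  -0.0654  0.006 ] turn [0.0041 0.0008 0.7827] t 5.25 pos [0.5061 0.0799 0.1553]
```

View pics/side3.png

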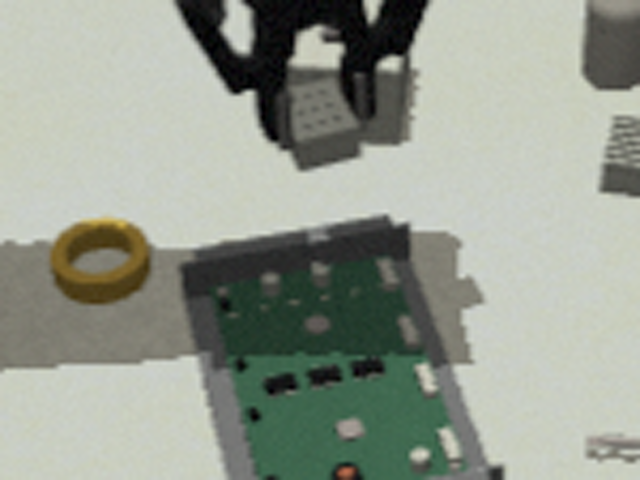

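The cover is held level between the fingers at (320,115), and the round pad is exposed at (317,323). Carrying the cover to the dish.

Call:
carry_out(deltas=[-0.05,-0.008,0,0,0,0,-0.1,-0.017,0,0,0,0,-0.15,-0.025,0,0,0,0,-0.2,-0.034,0,0,0,0,-0.25,-0.042,0,0,0,0])

```text
time: 5.92
eef_pos: [0.5257, -0.1734, 0.1491]
tcp_rot: [0.61, 0.792, -0.002, -0.003]
contact_force: [0.2, 0.2, -0.2]
opening: 0.389
finger_force: 30.1
```

Call:
carry_out(deltas=[-0.05,-0.008,0,0,0,0,-0.1,-0.016,0.01,0,0,0,-0.137,-0.023,0.03,0,0,0,-0.137,-0.023,0.06,0,0,0,-0.137,-0.023,0.085,0,0,0])

```text
time: 6.55
eef_pos: [0.5376, -0.3103, 0.0626]
tcp_rot: [0.61, 0.792, -0.001, -0.004]
contact_force: [0.4, 0.5, -0.5]
opening: 0.389
finger_force: 30.1
```

```bash
python3 go.py .542 -.311 .012 14.8
```

```text
shift [-0.002   0.0044  0.0506] turn [-0.0073 -0.0047 -0.0006] t 6.55 pos [ 0.5376 -0.3103  0.0626]
```

Call:
carry_out(deltas=[0,0,0.02,0,0,0,0,0,0.036,0,0,0,0,0,0.044,0,0,0,0,0,0.05,0,0,0,0,0,0.05,0,0,0])

```text
time: 7.18
eef_pos: [0.5397, -0.311, 0.0171]
tcp_rot: [0.61, 0.793, -0.002, -0.001]
contact_force: [0.3, -0.0, 0.2]
opening: 0.39
finger_force: 30.1
```

Call:
carry_out(deltas=[0,0,0,0,0,0,0,0,0,0,0,0])

```text
time: 7.42
eef_pos: [0.5399, -0.3113, 0.0177]
tcp_rot: [0.61, 0.793, -0.002, -0.001]
contact_force: [-0.5, -0.2, -0.6]
opening: 0.388
finger_force: 30.1
```

Call:
carry_out(deltas=[0,0,0.003,0,0,0,0,0,0.006,0,0,0,0,0,0.006,0,0,0])

```text
time: 7.8
eef_pos: [0.5391, -0.3107, 0.0104]
tcp_rot: [0.61, 0.792, -0.002, -0.002]
contact_force: [0.7, 1.1, -1.3]
opening: 0.388
finger_force: 30.1
```

Call:
carry_out(deltas=[0,0,0,0,0,0,0,0,0,0,0,0,0,0,0,0,0,0], grip=62)

```text
time: 8.18
eef_pos: [0.5395, -0.3111, 0.0111]
tcp_rot: [0.61, 0.792, -0.002, -0.001]
contact_force: [0.6, 1.1, 0.0]
opening: 0.621
finger_force: 0.0
```

Call:
carry_out(deltas=[0,0,-0.02,0,0,0,0,0,-0.06,0,0,0,0,0,-0.11,0,0,0,0,0,-0.16,0,0,0,0,0,-0.2,0,0,0])

```text
time: 8.8
eef_pos: [0.5408, -0.3111, 0.2155]
tcp_rot: [0.61, 0.793, -0.002, 0.001]
contact_force: [0.4, -0.4, -0.5]
opening: 0.621
finger_force: 0.0
```

```bash
python3 go.py .5305 .300 .2 -10; cat > d.py <<'E'
from h import *
from b import fit
for n in("top","side"):
    im,d=ctrl.read_camera(n); C=cloud(n,d); np.savez(n+"4.npz",im=im,d=d)
    for q in("cover","test_pad","square_pad","probe"):
        for r in ctrl.find_in(n,q)[:2]:
            u,v=np.round(r["uv"]).astype(int); print(n,q,round(r["score"],2),u,v,C[v,u].round(3))
    # pads by colour: low-saturation bright blobs on board near z~.0175
    print("handle",fit(C,(.53,.3),.025,.075,.15))
im=np.load("side4.npz")["im"]; a=im[130:235,170:290,::-1]; b=np.load("top4.npz")["im"][175:265,190:300,::-1]
cv2.imwrite("pics/p4.png",np.hstack([cv2.resize(a,(400,350),interpolation=3),cv2.resize(b,(400,350),interpolation=3)]))
E
python3 d.py
```

```text
shift [0.5934 0.1467 0.0131] turn [-0.0006  0.0039  0.4336] t 8.8 pos [ 0.5408 -0.3111  0.2155]
top cover 0.6 388 205 [ 0.536 -0.308  0.022]
top test_pad 0.36 174 133 [0.714 0.214 0.026]
top square_pad 0.34 130 202 [0.538 0.294 0.105]
top probe 0.72 130 204 [0.533 0.294 0.104]
handle (array([533. , 302.4]), array([18. , 15.9]), 79.1, array([0.5322, 0.2985, 0.1204]), 117)
side square_pad 0.17 238 104 [ 0.507 -0.232  0.449]
side probe 0.62 239 106 [0.537 0.3   0.079]
handle (array([528.2, 299.6]), array([ 6.8, 17.2]), 72.5, array([0.528 , 0.2991, 0.0843]), 30)
```

View pics/p4.png

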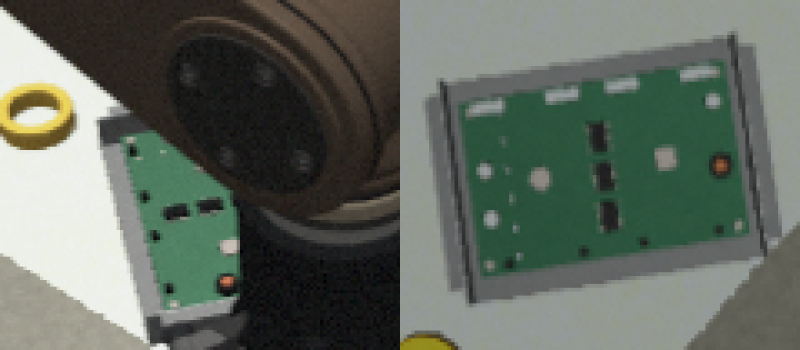

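The cover is in the dish. In the right crop (top view) the round pad is at (540,179), which is original pixel about (228.2,220.8). Now moving to the probe.

Call:
carry_out(deltas=[0.06,0.015,0,0,0,0.09,0.12,0.03,0,0,0,0.18,0.18,0.045,0,0,0,0.27,0.24,0.06,0,0,0,0.36,0.3,0.074,0,0,0,0.434])

```text
time: 9.93
eef_pos: [0.5343, 0.0001, 0.2099]
tcp_rot: [0.767, 0.642, -0.002, -0.001]
contact_force: [1.1, 0.4, -0.2]
opening: 0.623
finger_force: 0.0
```

```bash
python3 go.py .531 .301 .2 -10
```

```text
shift [ 0.2956 -0.0565  0.0097] turn [-0.0045  0.0016 -0.0033] t 9.925 pos [5.343e-01 1.000e-04 2.099e-01]
```

Call:
carry_out(deltas=[0.058,-0.011,0,0,0,0,0.116,-0.022,0,0,0,0,0.174,-0.034,0,0,0,0,0.232,-0.045,0,0,0,0,0.295,-0.056,0.008,0,0,0])

```text
time: 10.55
eef_pos: [0.5311, 0.2984, 0.2026]
tcp_rot: [0.766, 0.643, -0.001, -0.001]
contact_force: [1.1, -0.5, 0.3]
opening: 0.625
finger_force: 0.0
```

Call:
carry_out(deltas=[0,0,0,0,0,0,0,0,0,0,0,0])

```text
time: 10.8
eef_pos: [0.5307, 0.2963, 0.2016]
tcp_rot: [0.766, 0.643, -0.003, -0.001]
contact_force: [-0.5, -0.0, -0.4]
opening: 0.622
finger_force: 0.0
```

```bash
python3 go.py .531 .301 .086 -10; python3 c.py side 5 236 110 60; python3 - <<'E'
from h import *
from b import fit
d=np.load("side5.npz")["d"]; C=cloud("side",d)
for a,b in((.07,.1),(.1,.13),(.13,.145)): print(fit(C,(.53,.3),.025,a,b))
T=np.load("top4.npz"); Ct=cloud("top",T["d"])
m=(abs(Ct[...,2]-.017)<.006)
K,k1,E=cam("top"); uv=(228.2,220.8)
for dd in (Ct[221,228],): print(dd)
o=world("top",uv,0.); p=world("top",uv,1.); s=(.0175-o[2])/(p[2]-o[2]); print("pad",o+s*(p-o))
E
```

```text
shift [5.000e-03 1.000e-04 1.156e-01] turn [-0.005   0.003   0.0003] t 10.8 pos [0.5307 0.2963 0.2016]
(array([530.1, 299.5]), array([17.9,  9.4]), 13.2, array([0.5294, 0.2995, 0.0852]), 61)
(array([532.1, 301.5]), array([22.9, 12.9]), 29.7, array([0.5296, 0.2995, 0.1151]), 67)
(array([529.5, 303.9]), array([14.1, 13.4]), 85.5, array([0.5296, 0.3026, 0.1374]), 34)
[0.49855612 0.07903776 0.01812939]
pad [0.49905926 0.07861103 0.0175    ]
```

View pics/side5.png

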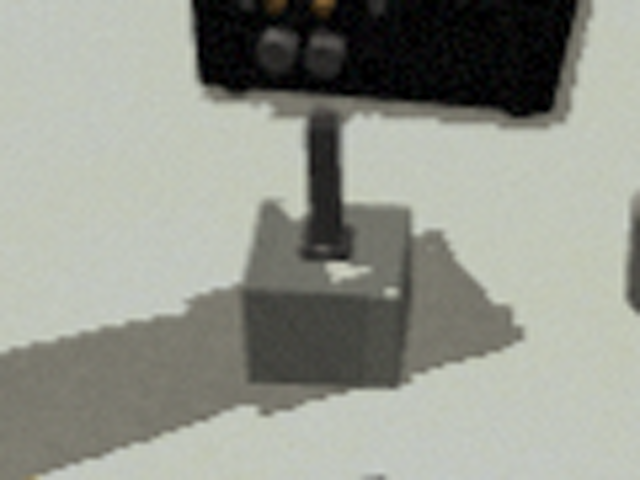

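The side crop shows the handle upright at (325,175) with its collar at (325,245), unobstructed. Descending over it, aiming for y≈0.303 because the camera sees only the near face.

Call:
carry_out(deltas=[0.007,0,0,0,0,0,0.007,0,0.03,0,0,0,0.007,0,0.07,0,0,0,0.007,0,0.1,0,0,0,0.007,0,0.115,0,0,0])

```text
time: 11.48
eef_pos: [0.5313, 0.3021, 0.0857]
tcp_rot: [0.767, 0.642, -0.003, -0.001]
contact_force: [-0.6, 0.1, 0.6]
opening: 0.618
finger_force: 0.0
```

Call:
carry_out(deltas=[0,0,0,0,0,0,0,0,0,0,0,0])

```text
time: 11.72
eef_pos: [0.5331, 0.3035, 0.0893]
tcp_rot: [0.766, 0.642, -0.0, -0.0]
contact_force: [-0.3, 0.4, 0.1]
opening: 0.621
finger_force: 0.0
```

```bash
python3 go.py .531 .303 .086 -10; python3 c.py side 6 236 110 60
```

```text
shift [-0.0008 -0.002   0.0033] turn [-0.0011  0.0002 -0.0009] t 11.725 pos [0.5331 0.3035 0.0893]
```

View pics/side6.png

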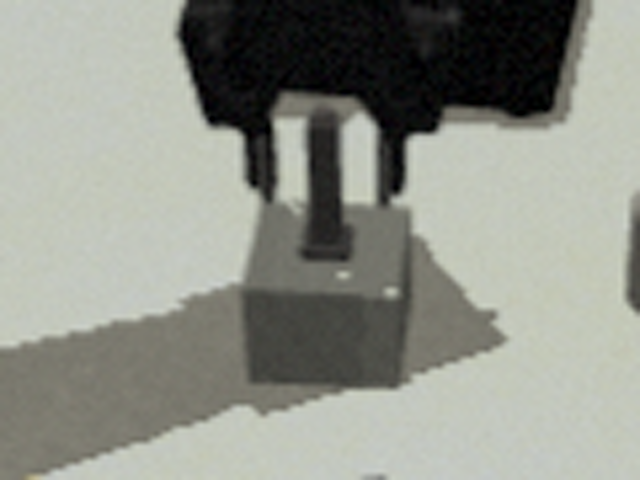

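The fingers' inner edges at columns 272 and 380 are centred on the handle at 325. Gripping.

Call:
carry_out(deltas=[0,0,0,0,0,0,0,0,0,0,0,0,0,0,0,0,0,0,0,0,0,0,0,0,0,0,0,0,0,0], grip=0, grip_force=40)

```text
time: 12.4
eef_pos: [0.5322, 0.3035, 0.0883]
tcp_rot: [0.766, 0.643, -0.001, -0.001]
contact_force: [-2.2, -0.4, 5.5]
opening: 0.182
finger_force: 40.5
```

Call:
carry_out(deltas=[0,0,0,0,0,0,0,0,0,0,0,0])

```text
time: 12.65
eef_pos: [0.5322, 0.3035, 0.0884]
tcp_rot: [0.766, 0.643, -0.001, -0.001]
contact_force: [-1.4, -0.9, 5.3]
opening: 0.189
finger_force: 40.5
```

Call:
carry_out(deltas=[0,0,-0.02,0,0,0,0,0,-0.045,0,0,0,0,0,-0.075,0,0,0,0,0,-0.09,0,0,0,0,0,-0.09,0,0,0])

```text
time: 13.28
eef_pos: [0.5329, 0.3036, 0.179]
tcp_rot: [0.766, 0.643, -0.0, -0.0]
contact_force: [-0.9, 0.4, -1.1]
opening: 0.18
finger_force: 39.9
```

Call:
carry_out(deltas=[0,0,0,0,0,0,0,0,0,0,0,0])

```text
time: 13.52
eef_pos: [0.5314, 0.303, 0.1758]
tcp_rot: [0.766, 0.643, -0.003, -0.001]
contact_force: [0.0, -0.4, -0.8]
opening: 0.179
finger_force: 39.9
```

```bash
python3 go.py .4995 .0795 .178 -10
```

```text
shift [-0.2256  0.0075 -0.0016] turn [-0.0062  0.0032 -0.0005] t 13.525 pos [0.5314 0.303  0.1758]
```

Call:
carry_out(deltas=[-0.045,0.0015,0,0,0,0,-0.1,0.003,0,0,0,0,-0.15,0.005,0,0,0,0,-0.2,0.0065,0,0,0,0,-0.2255,0.0075,0.02,0,0,0])

```text
time: 14.15
eef_pos: [0.5008, 0.0779, 0.1586]
tcp_rot: [0.767, 0.642, -0.001, 0.0]
contact_force: [0.2, 0.5, -1.3]
opening: 0.183
finger_force: 39.9
```

Call:
carry_out(deltas=[0,0,0.02,0,0,0,0,0,0.04,0,0,0,0,0,0.04,0,0,0,0,0,0.04,0,0,0])

```text
time: 14.65
eef_pos: [0.5004, 0.08, 0.1182]
tcp_rot: [0.766, 0.643, -0.002, -0.001]
contact_force: [0.4, -0.0, -0.5]
opening: 0.183
finger_force: 39.9
```

```bash
python3 go.py .4995 .0795 .11 -10; python3 c.py side 7 230 172 44; python3 - <<'E'
from h import *
for n in("side","top"):
    if n=="top": ctrl.read_camera("top")
    for q in("pin_end","test_pad","probe","square_pad"): print(n,q,[(np.round(r["uv"],1),round(r["score"],2)) for r in ctrl.find_in(n,q)[:2]])
E
```

```text
shift [-0.0006 -0.0007  0.0082] turn [-0.0033  0.0017 -0.0002] t 14.65 pos [0.5004 0.08   0.1182]
side pin_end []
side test_pad []
side probe [(array([231.5, 149.5]), 0.67), (array([178.3, 250.4]), 0.2)]
side square_pad []
top pin_end []
top test_pad [(array([270.6, 218.5]), 0.19)]
top probe []
top square_pad []
```

View pics/side7.png

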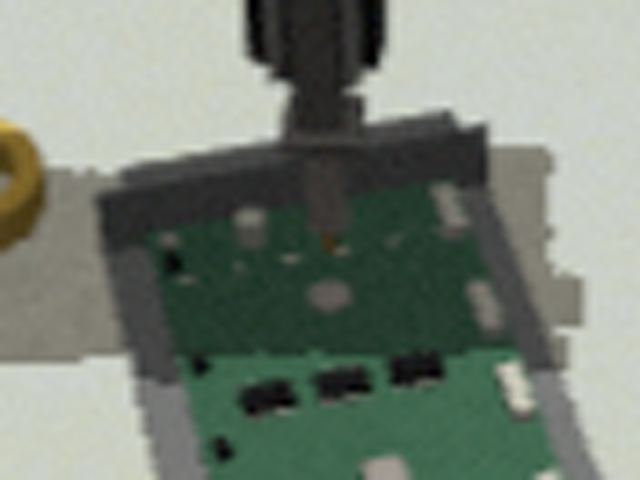

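The crop shows the pin end at (329,247) and the round pad below it at (329,296), in the same column.

```bash
python3 - <<'E'
from h import *
def hit(uv,z):
    o=world("side",uv,0.); p=world("side",uv,1.); return (o+(z-o[2])/(p[2]-o[2])*(p-o)).round(4)
c=lambda x,y:((x+.5)*.1375+186-.5,(y+.5)*.1375+139-.5)
print(hit(c(329,296),.0175),hit(c(329,249),.0358))
K,k1,E=cam("side"); print(cv2.projectPoints(np.array([[.5004,.08,.0358]]),cv2.Rodrigues(E[:3,:3])[0],E[:3,3],K,np.array([k1,0,0,0.]))[0], c(329,249))
im=np.load("side7.npz")["im"].astype(int)
print(im[168:186,226:238].sum(2)//3)
E
```

```text
[0.4978 0.0807 0.0175] [0.4989 0.0843 0.0358]
[[[231.52358106 173.98240211]]] (230.80625, 172.80625)
[[49 45 47 55 56 55 56 58 52 43 49 48]
 [43 45 51 54 53 53 56 57 51 50 46 47]
 [48 44 54 58 54 58 56 55 50 45 48 47]
 [45 43 46 52 46 46 45 48 48 48 44 49]
 [51 39 48 48 48 44 40 57 50 48 49 45]
 [47 48 46 49 45 46 79 80 54 48 44 46]
 [84 60 50 43 46 47 54 50 48 41 46 49]
 [54 47 44 45 41 42 48 47 42 42 47 46]
 [41 45 43 46 44 45 44 46 47 48 49 49]
 [43 45 46 47 61 63 60 49 45 47 48 49]
 [46 47 60 80 86 84 86 77 51 47 42 44]
 [46 46 70 81 87 90 90 85 58 44 47 47]
 [46 48 60 81 90 89 89 77 58 44 44 48]
 [45 45 50 55 71 75 63 50 48 46 46 47]
 [44 46 47 44 47 50 47 45 48 48 48 49]
 [47 41 46 40 45 47 47 44 50 45 43 47]
 [44 45 48 49 45 49 46 43 44 45 46 48]
 [47 49 45 44 45 44 47 46 48 46 48 44]]
```

Call:
carry_out(deltas=[0,-0.001,0.004,0,0,0,0,-0.001,0.009,0,0,0,0,-0.001,0.012,0,0,0,0,-0.001,0.012,0,0,0,0,-0.001,0.012,0,0,0])

```text
time: 15.78
eef_pos: [0.4991, 0.0801, 0.1059]
tcp_rot: [0.766, 0.643, -0.002, -0.001]
contact_force: [0.8, 0.2, -1.6]
opening: 0.183
finger_force: 39.9
```

Call:
carry_out(deltas=[0,0,0,0,0,0,0,0,0,0,0,0,0,0,0,0,0,0])

```text
time: 16.15
eef_pos: [0.4991, 0.0801, 0.106]
tcp_rot: [0.766, 0.643, -0.002, -0.001]
contact_force: [-0.0, 0.1, -0.3]
opening: 0.181
finger_force: 39.9
```

```bash
python3 go.py .4993 .080 .095 -10; python3 c.py side 8 230 172 36;python3 - <<'E'
from h import *
im=np.load("side8.npz")["im"].astype(int)
print(im[172:184,226:238,0])
E
```

```text
shift [-0.      0.0002  0.011 ] turn [-0.0034  0.0017 -0.0005] t 16.15 pos [0.4991 0.0801 0.106 ]
[[35 42 54 58 56 58 52 54 45 30 34 35]
 [34 41 53 56 59 57 59 61 48 33 38 35]
 [83 53 50 51 57 59 54 46 35 29 31 36]
 [51 41 35 40 57 55 42 31 37 38 36 32]
 [33 36 37 35 60 54 41 36 36 36 38 35]
 [37 36 35 33 65 74 57 40 36 33 34 35]
 [38 37 51 81 92 92 91 77 49 39 37 38]
 [39 34 65 89 91 94 90 86 59 38 37 35]
 [38 33 58 84 94 93 91 83 54 33 32 32]
 [42 35 39 61 73 80 60 45 39 37 34 37]
 [36 34 38 36 42 39 38 37 35 35 33 38]
 [34 32 35 32 38 38 36 39 36 38 35 36]]
```

The pin is at columns 230–231 and the pad centre is at about 230.7, so they are aligned. Lowering gently.

Call:
carry_out(deltas=[0,0,0.0015,0,0,0,0,0,0.003,0,0,0,0,0,0.0045,0,0,0,0,0,0.006,0,0,0,0,0,0.006,0,0,0])

```text
time: 16.82
eef_pos: [0.499, 0.0801, 0.0997]
tcp_rot: [0.766, 0.643, -0.002, -0.001]
contact_force: [-1.0, 0.3, -1.1]
opening: 0.18
finger_force: 40.0
```

Call:
carry_out(deltas=[0,0,0,0,0,0,0,0,0,0,0,0])

```text
time: 17.08
eef_pos: [0.4991, 0.0801, 0.0999]
tcp_rot: [0.766, 0.643, -0.002, -0.001]
contact_force: [-1.1, 0.2, -0.6]
opening: 0.178
finger_force: 40.0
```

Call:
carry_out(deltas=[0,0,0.001,0,0,0,0,0,0.002,0,0,0,0,0,0.003,0,0,0,0,0,0.003,0,0,0,0,0,0.003,0,0,0])

```text
time: 17.7
eef_pos: [0.4991, 0.0801, 0.097]
tcp_rot: [0.766, 0.643, -0.002, -0.001]
contact_force: [-0.2, 0.3, 0.6]
opening: 0.18
finger_force: 40.1
```

```bash
cat > f.py <<'E'
from h import *
F=[]
for i in range(8):
    ctrl.read_camera("side"); s=ctrl.get_state(); F.append(np.r_[s["contact_force"],s["eef_pos"]])
print(np.mean(F,0).round(4),np.std(F,0).round(4),s["time"])
E
python3 f.py
```

```text
[-0.237  -0.1579  0.6598  0.4991  0.0801  0.097 ] [0.3027 0.4705 0.2767 0.     0.     0.    ] 18.1
```

Call:
carry_out(deltas=[0,0,0.001,0,0,0,0,0,0.002,0,0,0,0,0,0.0024,0,0,0,0,0,0.0024,0,0,0,0,0,0.0024,0,0,0])

```text
time: 18.73
eef_pos: [0.4991, 0.08, 0.0945]
tcp_rot: [0.766, 0.643, -0.002, -0.001]
contact_force: [-0.5, 0.2, 0.9]
opening: 0.18
finger_force: 40.1
```

```bash
python3 f.py; python3 c.py side 9 230 172 44; python3 - <<'E'
from h import *
im,d=ctrl.read_camera("top"); C=cloud("top",d)
print([(r["score"],C[int(r["uv"][1]),int(r["uv"][0])].round(3)) for r in ctrl.find_in("top","cover")[:2]])
E
```

```text
[ 0.0464 -0.2116  1.524   0.4991  0.0801  0.0945] [0.3672 0.3948 0.3512 0.     0.     0.    ] 19.125
[]
```

View pics/side9.png

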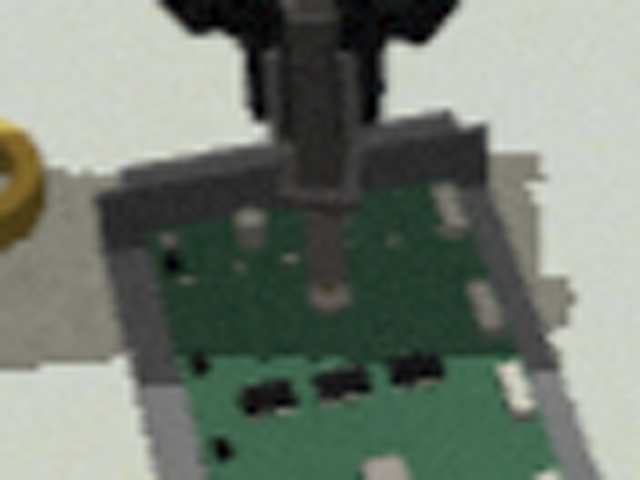

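The pin is in contact on the pad at (329,290), with the collar at (318,195). A finer check of the pin's offset in y before signing off.

```bash
python3 - <<'E'
from h import *
im=np.load("side9.npz")["im"].astype(int)
print(im[174:184,226:236,0]); print((im[...,0]-im[...,2])[174:184,226:236])
K,k1,E=cam("side")
P=np.array([[.4976,y,z] for y,z in((.080,.0175),(.078,.0175),(.082,.0175),(.087,.0175),(.073,.0175),(.08,.0265),(.08,.0175),(.074,.0265))])
print(cv2.projectPoints(P,cv2.Rodrigues(E[:3,:3])[0],E[:3,3],K,np.array([k1,0,0,0.]))[0].reshape(-1,2).round(2))
E
```

```text
[[85 51 53 58 57 54 57 45 35 37]
 [49 34 50 59 58 60 58 48 30 33]
 [38 37 47 54 55 58 57 49 35 34]
 [29 33 50 57 60 61 62 44 39 34]
 [37 42 53 70 65 64 78 71 48 36]
 [34 38 62 87 88 86 92 85 55 36]
 [37 37 57 84 95 95 92 84 57 37]
 [35 34 43 57 74 75 63 47 39 35]
 [40 39 34 41 41 45 38 36 37 34]
 [38 36 34 32 36 33 34 37 38 36]]
[[  7   0  -1   4   4   4   4  -3  -9 -10]
 [ -2  -8  -1   6   6   8   3  -1  -9 -11]
 [ -8  -9   1   4   4   6   5  -1 -10 -10]
 [-12 -10   1   3   7   5   8  -3  -7 -10]
 [-10  -7  -4   3  16  23  11   3  -5 -10]
 [ -9  -8  -1   6  14  17  11   6  -3 -10]
 [-10  -9  -3   4   9  11  10   8  -2  -9]
 [-10 -11  -6   0   5   7   3  -3  -8 -12]
 [ -8  -7 -10  -7  -5  -2  -6 -12 -10 -12]
 [ -7  -8  -8 -10 -11  -9 -10 -10  -8 -10]]
[[230.73 179.46]
 [230.78 180.03]
 [230.68 178.9 ]
 [230.55 177.49]
 [230.91 181.45]
 [230.55 176.83]
 [230.73 179.46]
 [230.71 178.53]]
```

```bash
python3 -c "
from plant import ctrl
print(ctrl.sign_off())"
```

```text
the job is handed in; nothing more can be done
None
```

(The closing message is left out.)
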